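Crank the mould press down tight

TASK

Put the loose crank fully home on the square end of the press's screw and wind it clockwise, several full turns without letting it slip off, until the press plate bears firmly on the mould's wooden follower. Feel for the rise in resistance and do not overtighten or force anything; leave the crank on the shaft and leave the things round about alone.

Things in the scene. Friction and masses are not known exactly. Their poses are not given: they have to be found in the camera images.
- press: Table-top mould press, fixed to the worktop: light wooden base 150 x 190 x 14 mm, two steel posts 72 mm either side of the centre along y, aluminium crossbar along y (36 x 180 mm, top at z 130 mm; post nuts to 135 mm). In it an upright screw: clockwise from above lowers the plate 10 mm a turn; drag 0.22 N m, about 4 N at the knob; it stays where left. Origin: centre of the underside.
- shaft_seat (a point): Point on the screw's axis, 142 mm above the worktop: the top of the steel flange (52 mm across) on which the crank's hub underside comes to rest. It does NOT turn with the screw. Above it the screw's steel 14 mm square shaft end, 16 mm high, then a round nose 10 mm across, 4 mm high. The square's angle is different each time and not measured; it repeats every 90 degrees.
- crank: Loose steel crank, about 0.26 kg, socket down. Origin: centre of the hub's underside, mouth of its square socket (15.5 mm wide, 22 deep); +x along the arm, z up. Hub 30 x 30 mm, 28 high, flats facing x and y: grip across y. Flat arm 9 mm thick, at the bottom. At a wrong angle it rests on top of the square, 16 mm high; turned to within 5 degrees it drops under a 4 N push.
- knob (a point): Middle of the crank's red upright round knob, 24 mm across, 50 mm high: 52 mm from the crank's origin along its x, 37 mm above its underside. It spins freely on its pin, so a gripper holding it need not turn while going round the 52 mm circle. The crank's contact faces on the press may bear 150 N in all (turning alone loads them with 30 to 110 N); 25 N at the gripper is ample.
- press_plate: Steel plate, 80 mm across, on springs under the head that the screw lowers. Origin: centre of its underside, 86 to 90 mm above the worktop at the start. It touches the white mould's follower at 64 to 69 mm (varies, not measured), then stays while the springs give: 30 N/mm or 300 N a turn, +9 N at the knob. Firm is over 50 N; coil-bound at 240 N, 0.8 turn on; over 320 N overtightened.
- salt_shaker: Bystander: clear glass salt shaker with grey top, 44 mm across, 90 mm high; origin at the centre of the underside.
- spice_jar: Bystander: spice jar with red cap, 45 mm across, 106 mm high; origin at the centre of the underside.

How it is judged:
On the way, in this order (a step that is already met when the one before it is completed fails the run):
1. the crank is fully home on the square shaft, before the plate has been wound down (z of crank in the frame of shaft_seat below 0.004 m and horizontal distance between crank and shaft_seat below 0.003 m and angle between crank's own z axis and vertical below 0.1 rad and z of press_plate in the frame of press above 0.082 m), for 0.2 s.
2. the plate is wound down below 75 mm with the crank still home (z of crank in the frame of shaft_seat below 0.004 m and horizontal distance between crank and shaft_seat below 0.003 m and angle between crank's own z axis and vertical below 0.1 rad and z of press_plate in the frame of press below 0.075 m), for 0.1 s.
At the end, for the whole second after the job is handed in: The plate bears on the mould's follower with more than 50 N; the crank is still fully home on the shaft (origin within 4 mm of the seat in height and 3 mm sideways, tilt under 0.1 rad); all at rest (z of crank in the frame of shaft_seat below 0.004 m and horizontal distance between crank and shaft_seat below 0.003 m and angle between crank's own z axis and vertical below 0.1 rad and contact force between press_plate and anything else above 50 N and linear speed of crank below 0.02 m/s); the robot touches nothing.
It fails at once if the crank slips or is lifted off the shaft once winding has begun (plate below 82 mm) (z of press_plate in the frame of press below 0.082 m and (z of crank in the frame of shaft_seat above 0.008 m or horizontal distance between crank and shaft_seat above 0.01 m)).
It fails at once if overtightened: more than 320 N on the plate (contact force between press_plate and anything else above 320 N).
It fails at once if forced: more than 150 N in all on the contact faces between crank and press (contact force between crank and press above 150 N).
It fails at once if the salt shaker or the spice jar is moved by more than 30 mm (distance of any of salt_shaker, spice_jar from where it was at the start of the episode above 0.03 m).
It also fails if it takes over 72 s, if anything falls off the work surface, if the arm or the gripper's body presses on something with over 40 N, if the wrist force passes 120 N, or if a joint passes its speed limit or range.

ROBOT

A 6-joint arm with a two-finger parallel gripper is mounted at the origin on a cart in front of the work surface, level with it; the furniture and walls round the work are solid. World frame = base frame: x ahead of the robot, y to its left, z up, the work surface at z = 0. Lengths are in m, angles in rad, forces in N, time in s.
With the tool pointing down it reaches from about 0.35 to 0.975 m from the base axis. Payload 4.9 kg.
Tool frame: the origin (TCP) lies midway between the tips of the shut fingers; the grasp point (between the pads) lies 19 mm behind it; z points along the fingers, y is the line along which they close (so a half turn about z gives the same grasp; the last joint's range is limited). The gripper opens to 85 mm and grips with 20 to 120 N. Pads are 22 mm wide; open, the fingers measure 114 mm over their backs; the gripper's body (76 mm by 85 mm) begins 54 mm behind the grasp point. The pads swing forward as they close: fully open they stand 13 mm farther back than shut.
Start: joints at [1.046, 0.053, 1.613, -0, 1.476, -0.119], TCP at [0.247, 0.574, 0.231] pointing down, gripper open.
Joint ranges: [-3.01, 3.01], [-1.01, 2.22], [0.06, 2.58], [-1.02, 4.17], [0.09, 2.62], [-3.14, 3.14]. Speed limits (rad/s): [2.57, 2.57, 3.14, 3.14, 3.14, 3.14].

INTERFACE

Orientations are given as a rotation vector (axis times angle).
In Python, from station import ctrl gives the robot as it stands.
- The arm moves only by the shell command python3 -m handwheel 'ROWS' [FORCE]. ROWS is JSON, a list of rows, each an object with "gripper": the gripper command: -1 is fully open, 1 is shut, values between are in proportion; "offset": the shift along the tool's x, y, z in mm, a list of three; "rotation": the turn, a rotation vector about the tool's x, y, z in rad, a list of three. A call has exactly 8 rows; each row is the pose to reach, as a shift and turn from the pose commanded when the call began, along the tool's axes at that moment; what a row does not reach only later rows make up. A row lasts 1/8 s, in which the tool goes at most 62.5 mm and 10.7 degrees, less where a joint would pass 70% of its speed; a pose out of reach is approached as far as the arm can. A call with a gripper value outside its range is refused whole. The fingers move at their own pace and stop on an object; FORCE is the grip in N (left out, the last holds). Time passes only in rows, so rows that repeat a pose let the fingers close, or fill a call up. It gives the time, the measured TCP pose, the force, the opening and the grip force at its end, in the units of the state.
- ctrl.get_obs(): the state, without advancing time (a new reading comes with each control period).
- ctrl.get_image(name): name is "scene" or "top"; returns a dict with "image" (480x640x3 uint8, red, green, blue), "fovy" (degrees; the focal length in pixels is half the picture's height over the tangent of half this angle, whatever the lens; pixels are square), "cx", "cy" (the principal point, pixels), "k1" (the pictures are not rectified: a ray, as slopes to the right and down, at radius r is drawn at 1 + k1 r^2 times it, then the intrinsics apply), "xyz" and "attitude" of the camera in the world. Camera axes: x right, y up, looking along -z (the intrinsics and any distortion apply to the point x, -y, -z); pixel columns grow to the right and rows downward; lengths in m; the calibration is good to about 2 mm. A picture is of the moment at which its call begins. There is no depth.
- ctrl.finish_job(): hands the job in; it is judged then, once.
The state is a dict: "t": time; "q": joint angles; "dq": joint speeds; "effort": joint torques, N m; "tool_pos": TCP position; "tool_rot": TCP orientation; "contact_force": force on the tool from outside, world axes, zero at the start; "wrist_torque": the same for the moment, N m; "opening": finger opening in m; "grip_force": force on a finger pad.
Only numpy, scipy, OpenCV 4.12 (cv2) and the standard library are available. Lean on these libraries where they do the work, as an engineer would, in place of code of your own. Each camera call takes 0.05 s, during which the arm holds its last target. There are 200 camera calls.

## Working session

There is one attempt and no reset: what is moved stays moved. The work goes in short steps, Python scripts to look and compute and a shell command to move; the robot and the scene stay as the last step left them, time stands still between calls to the robot, and variables do not carry over. Pictures are saved under pics/ and viewed, at most 10 in all, crops included, and the job is handed in when it is done.

```bash
ls; mkdir -p pics
cat > h.py <<'E'
import numpy as np, cv2
from station import ctrl
from scipy.spatial.transform import Rotation as R
def shot(n,f):
    d=ctrl.get_image(n); cv2.imwrite('pics/'+f,cv2.cvtColor(d['image'],cv2.COLOR_RGB2BGR)); return d
E
python3 - <<'E'
from h import *
import pickle
for n in ('scene','top'):
    d=shot(n,n+'0.png'); pickle.dump(d,open(n+'.pkl','wb')); print({k:v for k,v in d.items() if k!='image'})
print(ctrl.get_obs())
E
```

```text
pics
{'fovy': 56.9294273567216, 'cx': 317.7076882961188, 'cy': 237.36466538209478, 'k1': -0.006443336923811172, 'xyz': array([-0.08343478, -0.62163463,  0.52649122]), 'attitude': array([ 1.0721516 , -0.44908084, -0.67659653])}
{'fovy': 57.30377077570167, 'cx': 319.1163256607786, 'cy': 243.78446996766715, 'k1': -0.014776284210544742, 'xyz': array([0.42955511, 0.02304741, 1.08197588]), 'attitude': array([ 0.07617555, -0.10885374, -1.56736551])}
{'t': 0.1, 'q': array([ 1.04601061e+00,  5.33044087e-02,  1.61417470e+00,  3.52585155e-05,
        1.47597348e+00, -1.18959683e-01]), 'dq': array([-0.00014531, -0.00123788, -0.00280104,  0.00012231, -0.00040266,
        0.00034337]), 'effort': array([-3.17162019e-06, -3.94902492e+01, -3.71361995e+01, -1.14619006e-04,
        3.87206033e-03,  5.39531513e-06]), 'tool_pos': array([0.24641958, 0.57375891, 0.23016678]), 'tool_rot': array([-6.32984195e-01, -3.07652761e+00,  2.75354950e-03]), 'contact_force': array([ 0.51298706,  0.07415467, -0.82186959]), 'wrist_torque': array([-0.03235179,  0.01918348,  0.03191594]), 'grip_force': 0.0, 'opening': 0.08546255649593151}
```

View pics/scene0.png

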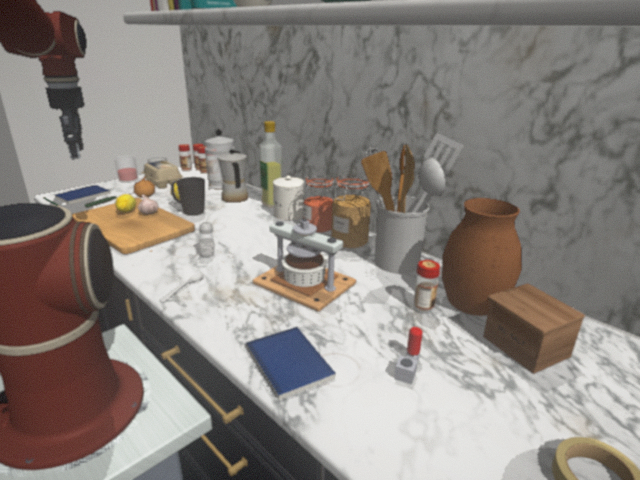

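View pics/top0.png

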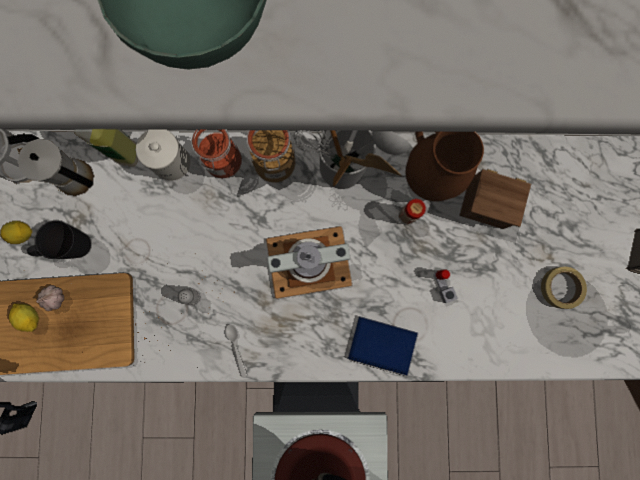

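The top view shows the press at about (308,257), the crank hub at about (448,295), its red knob at (443,274), the jar at (415,209) and the shaker at (186,296). I'll zoom in on the press and crank.

Run:
```python
from h import *
import pickle
a=cv2.cvtColor(pickle.load(open('top.pkl','rb'))['image'],cv2.COLOR_RGB2BGR)
p=cv2.resize(a[232:282,283:333],(400,400),interpolation=cv2.INTER_CUBIC)
c=cv2.resize(a[260:310,422:472],(400,400),interpolation=cv2.INTER_CUBIC)
cv2.imwrite('pics/crop1.png',cv2.convertScaleAbs(np.hstack([p,c]),alpha=1.2))
```

```text
(no output)
```

View pics/crop1.png

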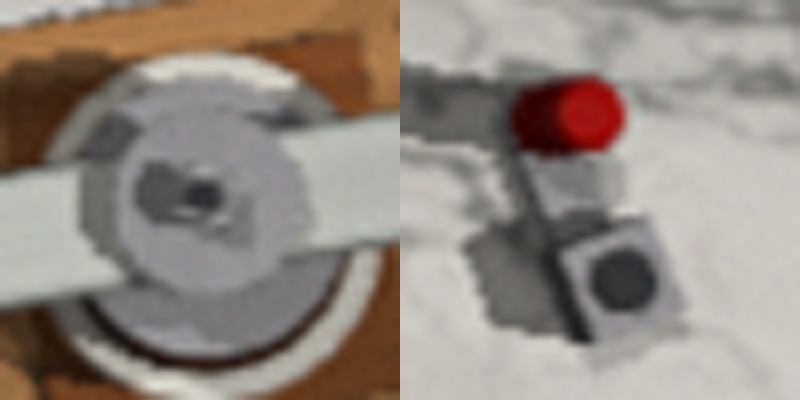

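The left crop shows the flange disc centred at about (208,197), with the screw's nose at (203,193). In the right crop, the hub top's dark disc is at (625,280) and the knob top at (592,108). The square's angle isn't clear yet.

```bash
cat >> h.py <<'E'
def unproj(d,u,v,z):
    f=240/np.tan(np.radians(d['fovy'])/2); K=np.array([[f,0,d['cx']],[0,f,d['cy']],[0,0,1.]])
    p=cv2.undistortPoints(np.array([[[u,v]]],float),K,np.array([d['k1'],0,0,0]))[0,0]
    # model: drawn = ray*(1+k1 r^2) -> OpenCV convention
    r=R.from_rotvec(d['attitude']).apply([p[0],-p[1],-1]); return d['xyz']+r*(z-d['xyz'][2])/r[2]
def proj(d,P):
    f=240/np.tan(np.radians(d['fovy'])/2)
    c=R.from_rotvec(d['attitude']).inv().apply(np.array(P)-d['xyz']); s=np.array([c[0],-c[1]])/-c[2]
    return s*(1+d['k1']*(s@s))*f+[d['cx'],d['cy']]
E
python3 - <<'E'
from h import *
import pickle
t=pickle.load(open('top.pkl','rb'));s=pickle.load(open('scene.pkl','rb'))
c1=lambda x,y:(283+x/8-.44,232+y/8-.44); c2=lambda x,y:(422+(x-400)/8-.44,260+y/8-.44)
F=unproj(t,*c1(208,197),.142);N=unproj(t,*c1(203,193),.162);H=unproj(t,*c2(625,280),.028);Kn=unproj(t,*c2(592,108),.062)
for n,P in zip('FNHK',(F,N,H,Kn)): print(n,P.round(4),proj(s,P).round(1))
d=Kn-H; print(np.hypot(*d[:2]),np.degrees(np.arctan2(d[1],d[0])))
bar=[unproj(t,u,v,.135) for u,v in((276,262),(341,253))]; e=bar[0]-bar[1];print(bar,np.degrees(np.arctan2(e[1],e[0])), np.hypot(*e[:2]))
for n,P in dict(jar=unproj(t,415,209,.106),shaker=unproj(t,186,297,.09)).items(): print(n,P)
a=cv2.cvtColor(s['image'],cv2.COLOR_RGB2BGR)
p=cv2.resize(a[205:265,270:330],(400,400),interpolation=cv2.INTER_CUBIC)
c=cv2.resize(a[325:385,375:435],(400,400),interpolation=cv2.INTER_CUBIC)
cv2.imwrite('pics/crop2.png',cv2.convertScaleAbs(np.hstack([p,c]),alpha=1.2))
E
```

```text
F [0.514  0.0261 0.142 ] [304.6 227.3]
N [0.5132 0.0274 0.162 ] [304.  218.7]
H [ 0.4323 -0.3127  0.028 ] [406.1 363.3]
K [ 0.4822 -0.2938  0.062 ] [416.1 329.2]
0.05330185859395804 20.70965433936592
[array([0.50187944, 0.09633048, 0.135     ]), array([ 0.52168698, -0.04414216,  0.135     ])] 98.0261560518868 0.14186226317222367
jar [ 0.62525439 -0.21510999  0.106     ]
shaker [0.42662893 0.29954106 0.09      ]
```

View pics/crop2.png

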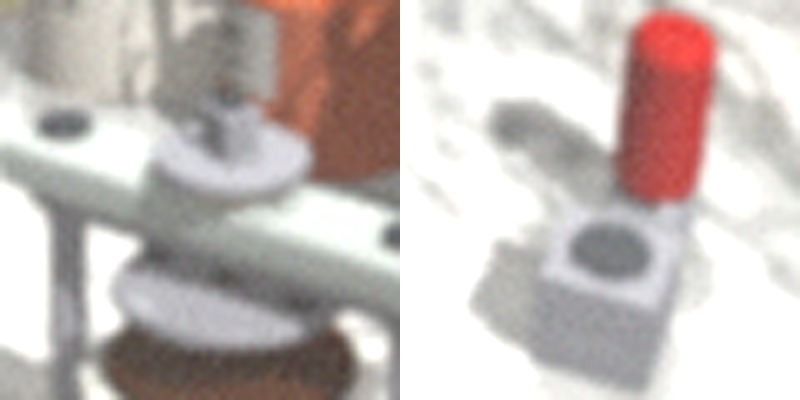

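In the scene crop, the flange and hub land within about 1 px of where the top view predicts, so the measurements agree. The square shows two faces with a near-central edge at about (235,130). I'll average frames to measure its angle.

Run:
```python
from h import *
import pickle
out=[]
C=np.array([.5135,.0265]); 
for n,k in(('scene',10),('top',10)):
    d=[ctrl.get_image(n) for _ in range(k)]; m=np.mean([x['image'].astype(float) for x in d],0); d=d[0]
    pickle.dump((d,m),open(n+'m.pkl','wb'))
    u,v=proj(d,[*C,.152]).round().astype(int)
    c=np.clip(m[v-12:v+13,u-12:u+13,::-1],0,255)
    c=(c-c.min())/(c.max()-c.min())*255
    out.append(cv2.resize(c.astype(np.uint8),(400,400),interpolation=cv2.INTER_CUBIC)); print(n,u,v)
cv2.imwrite('pics/crop3.png',np.hstack(out))
```

```text
scene 304 223
top 308 256
```

View pics/crop3.png

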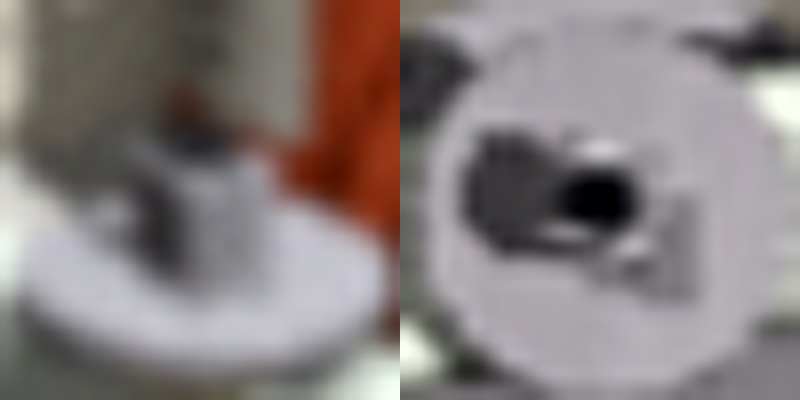

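In the averaged scene crop, the square's dark left face spans x≈137–185 and its light right face 185–270, so the near corner is at 185. I'll fit the angle to that.

Run:
```python
from h import *
import pickle
d,m=pickle.load(open('scenem.pkl','rb'))
us=[292+x/16-.47 for x in(137,185,270)]; print(us)
C=np.array([.5135,.0265])
best=[]
for ph in range(0,90,3):
    a=np.radians(ph+45+90*np.arange(4)); P=[proj(d,[C[0]+.0099*np.cos(x),C[1]+.0099*np.sin(x),.152]) for x in a]
    u=np.array([p[0] for p in P]); v=np.array([p[1] for p in P]); near=u[v.argmax()]
    e=np.array([u.min(),near,u.max()])-us; e-=e.mean(); best.append((round(np.abs(e).max(),2),ph,[round(z,1) for z in(u.min(),near,u.max())]))
print(*sorted(best)[:5],sep='\n')
# move plan
o=ctrl.get_obs(); Rm=R.from_rotvec(o['tool_rot']).as_matrix(); print(Rm.round(3),o['t'])
for P in([.45,.15,.25],[.432,-.313,.12]): print((Rm.T@(np.array(P)-o['tool_pos'])*1000).round())
```

```text
[300.0925, 303.0925, 308.405]
(np.float64(0.28), 78, [np.float64(299.9), np.float64(303.2), np.float64(308.8)])
(np.float64(0.3), 75, [np.float64(300.0), np.float64(302.9), np.float64(308.7)])
(np.float64(0.31), 72, [np.float64(300.0), np.float64(302.7), np.float64(308.6)])
(np.float64(0.42), 81, [np.float64(299.8), np.float64(303.4), np.float64(308.8)])
(np.float64(0.46), 69, [np.float64(300.1), np.float64(302.5), np.float64(308.5)])
[[-0.919  0.395 -0.   ]
 [ 0.395  0.919 -0.   ]
 [ 0.    -0.    -1.   ]] 1.1
[-354. -310.  -19.]
[-520. -742.  111.]
```

```bash
python3 -m handwheel '[{"gripper":-1,"offset":[-45,-39,-2],"rotation":[0,0,0.18]},{"gripper":-1,"offset":[-89,-78,-5],"rotation":[0,0,0.36]},{"gripper":-1,"offset":[-133,-116,-7],"rotation":[0,0,0.54]},{"gripper":-1,"offset":[-177,-155,-10],"rotation":[0,0,0.72]},{"gripper":-1,"offset":[-221,-194,-12],"rotation":[0,0,0.9]},{"gripper":-1,"offset":[-266,-232,-15],"rotation":[0,0,1.08]},{"gripper":-1,"offset":[-310,-271,-17],"rotation":[0,0,1.26]},{"gripper":-1,"offset":[-354,-310,-19],"rotation":[0,0,1.44]}]' 40
python3 - <<'E'
from h import *
o=ctrl.get_obs(); Rm=R.from_rotvec(o['tool_rot']).as_matrix(); print(Rm.round(3),o['t'],o['q'])
print((Rm.T@(np.array([.4323,-.3127,.11])-o['tool_pos'])*1000).round(), np.radians(np.degrees(np.arctan2(Rm[1,0],Rm[0,0]))-20.7))
E
```

```text
t: 2.1
tool_pos: [0.4502, 0.1479, 0.2508]
tool_rot: [2.51, 1.888, 0.002]
contact_force: [1.2, -0.1, -0.4]
opening: 0.0853
grip_force: 0.0
[[ 0.277  0.961  0.001]
 [ 0.961 -0.277  0.   ]
 [ 0.001  0.001 -1.   ]] 2.1 [ 1.60068845e-01 -3.33905735e-01  1.92915354e+00  1.18871903e-04
  1.54509146e+00  4.40977232e-01]
[-448.  110.  141.] 0.9286021518614781
```

```bash
python3 -m handwheel '[{"gripper":-1,"offset":[-58,14,0],"rotation":[0,0,0.13]},{"gripper":-1,"offset":[-116,28,0],"rotation":[0,0,0.26]},{"gripper":-1,"offset":[-174,43,0],"rotation":[0,0,0.39]},{"gripper":-1,"offset":[-232,57,0],"rotation":[0,0,0.52]},{"gripper":-1,"offset":[-290,71,20],"rotation":[0,0,0.65]},{"gripper":-1,"offset":[-345,85,50],"rotation":[0,0,0.8]},{"gripper":-1,"offset":[-400,98,80],"rotation":[0,0,0.93]},{"gripper":-1,"offset":[-448,110,110],"rotation":[0,0,0.93]}]'
cat > rel.py <<'E'
from h import *
import sys
x,y,z,yaw=map(float,sys.argv[1:5])
o=ctrl.get_obs(); Rm=R.from_rotvec(o['tool_rot']).as_matrix()
print('t',o['t'],'pos',o['tool_pos'].round(4),'yaw',np.degrees(np.arctan2(Rm[1,0],Rm[0,0])).round(2),'tilt',Rm[:2,2].round(4),'F',o['contact_force'].round(1),'T',o['wrist_torque'].round(2),'open',o['opening'].round(4))
w=R.from_matrix(Rm.T@(R.from_euler('z',yaw,degrees=True)*R.from_rotvec([np.pi,0,0])).as_matrix()).as_rotvec()
print('offset',(Rm.T@(np.array([x,y,z])-o['tool_pos'])*1000).round(1),'rot',w.round(3))
E
python3 rel.py .4323 -.3127 .003 20.7
```

```text
t: 3.1
tool_pos: [0.4337, -0.3136, 0.14]
tool_rot: [3.088, 0.569, 0.002]
contact_force: [1.0, 0.5, 0.7]
opening: 0.0856
grip_force: 0.0Traceback (most recent call last):
  File "rel.py", line 5, in <module>
    print('t',o['t'],'pos',o['tool_pos'].round(4),'yaw',np.degrees(np.arctan2(Rm[1,0],Rm[0,0])).round(2),'tilt',Rm[:2,2].round(4),'F',o['contact_force'].round(1),'T',o['wrist_torque'].round(2),'open',o['opening'].round(4))
                                                                                                                                                                                                        ^^^^^^^^^^^^^^^^^^
AttributeError: 'float' object has no attribute 'round'
```

```bash
sed -i "s/o\['opening'\].round(4)/round(o['opening'],4)/" rel.py; python3 -m handwheel '[{"gripper":-1,"offset":[-1,-1.3,30],"rotation":[0,0,0]},{"gripper":-1,"offset":[-1,-1.3,60],"rotation":[0,0,0]},{"gripper":-1,"offset":[-1,-1.3,90],"rotation":[0,0,0]},{"gripper":-1,"offset":[-1,-1.3,115],"rotation":[0,0,0]},{"gripper":-1,"offset":[-1,-1.3,130],"rotation":[0,0,0]},{"gripper":-1,"offset":[-1,-1.3,136],"rotation":[0,0,0]},{"gripper":-0.5,"offset":[-1,-1.3,136],"rotation":[0,0,0]},{"gripper":0,"offset":[-1,-1.3,136],"rotation":[0,0,0]}]' 40; python3 rel.py .4323 -.3127 .003 20.7
```

```text
t: 4.1
tool_pos: [0.4331, -0.3112, 0.0054]
tool_rot: [3.088, 0.571, 0.002]
contact_force: [-0.3, -0.7, -0.5]
opening: 0.0516
grip_force: 0.0
t 4.1 pos [ 0.4331 -0.3112  0.0054] yaw 20.96 tilt [ 0.0015 -0.0014] F [-0.3 -0.7 -0.5] T [ 0.04  0.02 -0.07] open 0.0516
offset [-1.3  1.1  2.4] rot [ 0.002 -0.001  0.005]
```

Grip the hub at 60 N, then lift.

```bash
python3 -m handwheel '[{"gripper":0.3,"offset":[-1,0,1],"rotation":[0,0,0]},{"gripper":0.6,"offset":[-1,0,1],"rotation":[0,0,0]},{"gripper":1,"offset":[-1,0,1],"rotation":[0,0,0]},{"gripper":1,"offset":[-1,0,1],"rotation":[0,0,0]},{"gripper":1,"offset":[-1,0,1],"rotation":[0,0,0]},{"gripper":1,"offset":[-1,0,1],"rotation":[0,0,0]},{"gripper":1,"offset":[-1,0,-30],"rotation":[0,0,0]},{"gripper":1,"offset":[-1,0,-70],"rotation":[0,0,0]}]' 60; python3 rel.py .5135 .0265 .2 -15
```

```text
t: 5.1
tool_pos: [0.4295, -0.309, 0.0722]
tool_rot: [-3.084, -0.57, 0.006]
contact_force: [0.1, -1.0, -2.6]
opening: 0.0287
grip_force: 60.1
t 5.1 pos [ 0.4295 -0.309   0.0722] yaw 20.96 tilt [-0.0046  0.0045] F [ 0.1 -1.  -2.6] T [-0.08  0.05  0.02] open 0.0287
offset [ 198.1 -284.  -126.7] rot [-0.005  0.004  0.628]
```

```bash
python3 -m handwheel '[{"gripper":1,"offset":[10,-14,-50],"rotation":[0,0,0.08]},{"gripper":1,"offset":[35,-50,-100],"rotation":[0,0,0.16]},{"gripper":1,"offset":[64,-92,-127],"rotation":[0,0,0.24]},{"gripper":1,"offset":[95,-135,-127],"rotation":[0,0,0.34]},{"gripper":1,"offset":[125,-178,-127],"rotation":[0,0,0.44]},{"gripper":1,"offset":[155,-222,-127],"rotation":[0,0,0.54]},{"gripper":1,"offset":[185,-264,-127],"rotation":[0,0,0.628]},{"gripper":1,"offset":[198,-284,-127],"rotation":[0,0,0.628]}]'; python3 rel.py .5135 .0265 .175 -15
python3 - <<'E'
from h import *
import pickle
out=[]
for n in('scene','top'):
    d=ctrl.get_image(n); pickle.dump(d,open(n+'2.pkl','wb'))
    u,v=proj(d,[.5135,.0265,.17]).round().astype(int)
    out.append(cv2.resize(d['image'][v-35:v+35,u-35:u+35,::-1],(400,400),interpolation=cv2.INTER_CUBIC)); print(n,u,v)
cv2.imwrite('pics/crop4.png',np.hstack(out))
E
```

```text
t: 6.1
tool_pos: [0.5137, 0.0278, 0.1994]
tool_rot: [-3.115, 0.407, 0.006]
contact_force: [0.0, -1.4, -3.1]
opening: 0.029
grip_force: 60.3
t 6.1 pos [0.5137 0.0278 0.1994] yaw -14.89 tilt [-0.0034  0.0009] F [ 0.  -1.4 -3.1] T [-0.06  0.02  0.05] open 0.029
offset [ 0.2  1.3 24.4] rot [0.    0.004 0.002]
scene 304 215
top 308 255
```

View pics/crop4.png

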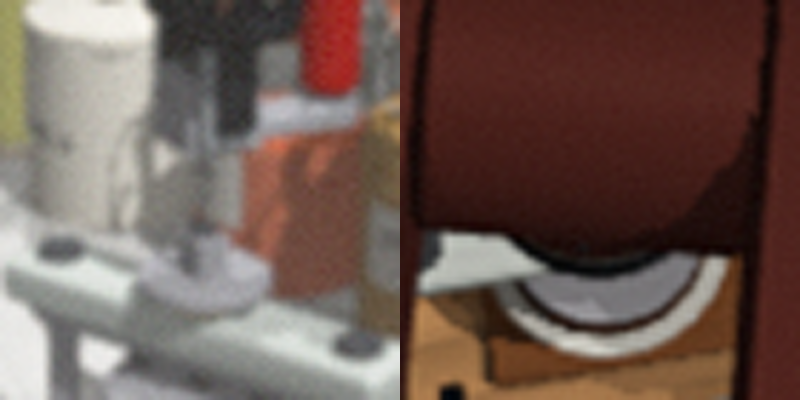

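The scene crop shows the crank held level above the nose, with the red knob at about (332,40). The arm hides the top view. I'll check where the knob sits relative to the tool.

Run:
```python
from h import *
import pickle
d=pickle.load(open('scene2.pkl','rb')); im=d['image'].astype(int)
m=(im[...,0]>110)&(im[...,1]<75)&(im[...,2]<85); m[:,:300]=0; m[:,350:]=0; m[230:]=0; m[:160]=0
v,u=np.nonzero(m); print(len(u),u.mean(),v.mean(),u.min(),u.max(),v.min(),v.max())
a=np.radians(-14.9); z=.1994-.0045+.037
for dx in(-.004,-.002,0,.002,.004):
    P=np.array([.5137,.0278])+(.052+dx)*np.array([np.cos(a),np.sin(a)])
    c=[proj(d,[*P,z+h]) for h in(-.025,0,.025)]; print(dx,*[x.round(1) for x in c])
```

```text
256 326.515625 189.3515625 318 332 172 229
-0.004 [323.7 195.5] [323.9 184.4] [324.2 173.1]
-0.002 [324.5 195.4] [324.8 184.3] [325. 173.]
0 [325.3 195.2] [325.6 184.2] [325.8 172.9]
0.002 [326.1 195.1] [326.4 184. ] [326.6 172.7]
0.004 [326.9 194.9] [327.2 183.9] [327.4 172.6]
```

Run:
```python
from h import *
import pickle
d=pickle.load(open('scene2.pkl','rb')); im=d['image'].astype(float)
r=im[...,0]-(im[...,1]+im[...,2])/2
for v in range(174,196,3): 
    w=np.clip(r[v,316:337]-60,0,None); print(v,(w@np.arange(316,337)/w.sum()).round(2),(r[v,316:337]>70).sum())
# screw nose/square in averaged scene vs predicted centre
from h import proj
d2,m=pickle.load(open('scenem.pkl','rb'))
for C in((.5135,.0265),(.5132,.0274),(.514,.0261)): print(C,proj(d2,[*C,.142]).round(2),proj(d2,[*C,.158]).round(2))
```

```text
174 327.64 8
177 327.94 9
180 327.71 9
183 327.55 9
186 327.2 9
189 327.23 9
192 327.13 9
195 326.86 6
(0.5135, 0.0265) [304.32 227.36] [304.33 220.55]
(0.5132, 0.0274) [303.93 227.27] [303.94 220.47]
(0.514, 0.0261) [304.61 227.35] [304.62 220.54]
```

```bash
python3 -m handwheel '[{"gripper":1,"offset":[-1,1,6],"rotation":[0,0.003,0]},{"gripper":1,"offset":[-2,1,12],"rotation":[0,0.003,0]},{"gripper":1,"offset":[-2,1,18],"rotation":[0,0.003,0]},{"gripper":1,"offset":[-2,1,24],"rotation":[0,0.003,0]},{"gripper":1,"offset":[-2,1,28],"rotation":[0,0.003,0]},{"gripper":1,"offset":[-2,1,31],"rotation":[0,0.003,0]},{"gripper":1,"offset":[-2,1,34],"rotation":[0,0.003,0]},{"gripper":1,"offset":[-2,1,35],"rotation":[0,0.003,0]}]'; python3 rel.py .5135 .0265 .1625 -15
```

```text
t: 7.2
tool_pos: [0.5126, 0.0247, 0.1662]
tool_rot: [3.114, -0.41, 0.004]
contact_force: [-0.5, 0.5, -2.9]
opening: 0.0291
grip_force: 60.4
t 7.2 pos [0.5126 0.0247 0.1662] yaw -15.02 tilt [ 0.0027 -0.0008] F [-0.5  0.5 -2.9] T [ 0.03  0.05 -0.05] open 0.0291
offset [ 0.4 -2.   3.7] rot [ 0.    -0.003 -0.   ]
```

```bash
cat > avg.py <<'E'
from h import *
import pickle,sys
P=[];F=[];I=[];T=[]
for _ in range(int(sys.argv[1])):
    d=ctrl.get_image('scene'); o=ctrl.get_obs(); P.append(o['tool_pos']);F.append(o['contact_force']);T.append(o['wrist_torque']);I.append(d['image'].astype(float)); 
P=np.array(P);print('t',o['t'],'pos',P.mean(0).round(4),'sd',P.std(0).round(4),'F',np.mean(F,0).round(2),'T',np.mean(T,0).round(2))
pickle.dump((d,np.mean(I,0),P.mean(0)),open('avg.pkl','wb'))
E
python3 avg.py 8
python3 - <<'E'
from h import *
import pickle
d,m,p=pickle.load(open('avg.pkl','rb'))
c=m[170:245,270:345,::-1]; cv2.imwrite('pics/crop5.png',cv2.convertScaleAbs(cv2.resize(np.clip(c,0,255).astype(np.uint8),(600,600),interpolation=cv2.INTER_CUBIC),alpha=1.3))
E
```

```text
t 7.6 pos [0.5127 0.0247 0.1664] sd [0.     0.     0.0001] F [-0.01  0.16 -2.84] T [ 0.01  0.05 -0.01]
```

View pics/crop5.png

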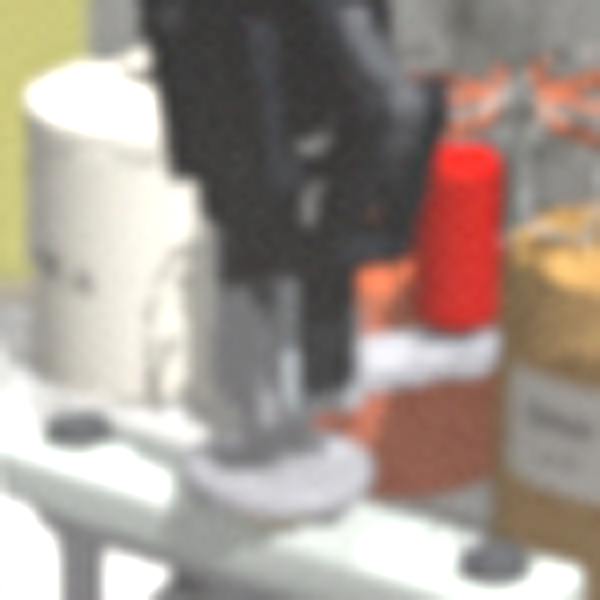

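The settled crop shows the hub just above the nose. The knob column runs from (456,325) to (469,150), so the crank pitches about 3° nose-down in the grip. I'll shift sideways, then go down slowly.

```bash
python3 -m handwheel '[{"gripper":1,"offset":[-0.7,-2,0],"rotation":[0,0,0]},{"gripper":1,"offset":[-0.7,-2,0],"rotation":[0,0,0]},{"gripper":1,"offset":[-0.7,-2,1],"rotation":[0,0,0]},{"gripper":1,"offset":[-0.7,-2,2],"rotation":[0,0,0]},{"gripper":1,"offset":[-0.7,-2,3],"rotation":[0,0,0]},{"gripper":1,"offset":[-0.7,-2,4],"rotation":[0,0,0]},{"gripper":1,"offset":[-0.7,-2,4],"rotation":[0,0,0]},{"gripper":1,"offset":[-0.7,-2,4],"rotation":[0,0,0]}]'; python3 rel.py .5125 .0268 .1595 -15
```

```text
t: 8.6
tool_pos: [0.5125, 0.0268, 0.1624]
tool_rot: [3.114, -0.411, 0.005]
contact_force: [0.6, 0.2, -2.4]
opening: 0.0287
grip_force: 60.5
t 8.6 pos [0.5125 0.0268 0.1624] yaw -15.02 tilt [ 0.0029 -0.0008] F [ 0.6  0.2 -2.4] T [0.03 0.11 0.03] open 0.0287
offset [ 0.  -0.   2.9] rot [ 0.    -0.003 -0.   ]
```

```bash
python3 -m handwheel '[{"gripper":1,"offset":[0,0,0.5],"rotation":[0,0,0]},{"gripper":1,"offset":[0,0,1],"rotation":[0,0,0]},{"gripper":1,"offset":[0,0,1.5],"rotation":[0,0,0]},{"gripper":1,"offset":[0,0,2],"rotation":[0,0,0]},{"gripper":1,"offset":[0,0,2.5],"rotation":[0,0,0]},{"gripper":1,"offset":[0,0,3],"rotation":[0,0,0]},{"gripper":1,"offset":[0,0,3],"rotation":[0,0,0]},{"gripper":1,"offset":[0,0,3],"rotation":[0,0,0]}]'; python3 rel.py .5125 .0268 .1595 -15
```

```text
t: 9.6
tool_pos: [0.5126, 0.0273, 0.1589]
tool_rot: [-3.114, 0.41, -0.005]
contact_force: [3.1, 5.1, -2.1]
opening: 0.0287
grip_force: 60.4
t 9.6 pos [0.5126 0.0273 0.1589] yaw -15.02 tilt [0.0032 0.0004] F [ 3.1  5.1 -2.1] T [ 0.88 -0.41  0.02] open 0.0287
offset [ 0.1  0.5 -0.6] rot [-0.001 -0.003 -0.   ]
```

```bash
python3 -m handwheel '[{"gripper":1,"offset":[0.3,-0.8,0],"rotation":[0,0,0]},{"gripper":1,"offset":[0.3,-0.8,0.5],"rotation":[0,0,0]},{"gripper":1,"offset":[0.3,-0.8,1],"rotation":[0,0,0]},{"gripper":1,"offset":[0.3,-0.8,1.5],"rotation":[0,0,0]},{"gripper":1,"offset":[0.3,-0.8,2],"rotation":[0,0,0]},{"gripper":1,"offset":[0.3,-0.8,2.5],"rotation":[0,0,0]},{"gripper":1,"offset":[0.3,-0.8,3],"rotation":[0,0,0]},{"gripper":1,"offset":[0.3,-0.8,3],"rotation":[0,0,0]}]'; python3 rel.py .5125 .0268 .1465 -15
```

```text
t: 10.6
tool_pos: [0.5128, 0.0275, 0.1562]
tool_rot: [3.114, -0.411, 0.004]
contact_force: [-0.6, 2.9, -0.6]
opening: 0.029
grip_force: 60.5
t 10.6 pos [0.5128 0.0275 0.1562] yaw -15.02 tilt [ 0.0026 -0.0008] F [-0.6  2.9 -0.6] T [0.5  0.25 0.  ] open 0.029
offset [-0.2  0.8  9.7] rot [ 0.    -0.003 -0.   ]
```

It's going onto the square with almost no resistance, so I'll continue down.

```bash
python3 -m handwheel '[{"gripper":1,"offset":[0,-0.3,1],"rotation":[0,0,0]},{"gripper":1,"offset":[0,-0.3,2],"rotation":[0,0,0]},{"gripper":1,"offset":[0,-0.3,3],"rotation":[0,0,0]},{"gripper":1,"offset":[0,-0.3,4],"rotation":[0,0,0]},{"gripper":1,"offset":[0,-0.3,5],"rotation":[0,0,0]},{"gripper":1,"offset":[0,-0.3,6],"rotation":[0,0,0]},{"gripper":1,"offset":[0,-0.3,7],"rotation":[0,0,0]},{"gripper":1,"offset":[0,-0.3,7],"rotation":[0,0,0]}]'; python3 rel.py .5125 .0268 .1465 -15
```

```text
t: 11.6
tool_pos: [0.5129, 0.0277, 0.149]
tool_rot: [3.114, -0.411, 0.004]
contact_force: [-2.4, -0.2, -2.3]
opening: 0.0293
grip_force: 60.5
t 11.6 pos [0.5129 0.0277 0.149 ] yaw -15.02 tilt [ 0.0024 -0.0009] F [-2.4 -0.2 -2.3] T [0.15 0.39 0.01] open 0.0293
offset [-0.1  1.   2.5] rot [ 0.    -0.003 -0.   ]
```

```bash
python3 -m handwheel '[{"gripper":1,"offset":[-0.2,0,0.6],"rotation":[0,0,0]},{"gripper":1,"offset":[-0.2,0,1.2],"rotation":[0,0,0]},{"gripper":1,"offset":[-0.2,0,1.8],"rotation":[0,0,0]},{"gripper":1,"offset":[-0.2,0,2.2],"rotation":[0,0,0]},{"gripper":1,"offset":[-0.2,0,2.6],"rotation":[0,0,0]},{"gripper":1,"offset":[-0.2,0,3],"rotation":[0,0,0]},{"gripper":1,"offset":[-0.2,0,3],"rotation":[0,0,0]},{"gripper":1,"offset":[-0.2,0,3],"rotation":[0,0,0]}]'; python3 rel.py .5125 .0268 .1465 -15
```

```text
t: 12.6
tool_pos: [0.5129, 0.0278, 0.1464]
tool_rot: [3.114, -0.411, 0.005]
contact_force: [-2.7, 0.7, -1.2]
opening: 0.029
grip_force: 60.7
t 12.6 pos [0.5129 0.0278 0.1464] yaw -15.02 tilt [ 0.0029 -0.0008] F [-2.7  0.7 -1.2] T [0.1  0.55 0.02] open 0.029
offset [-0.1  1.1 -0.1] rot [ 0.    -0.003 -0.   ]
```

```bash
python3 -m handwheel '[{"gripper":1,"offset":[-0.2,0,0.4],"rotation":[0,0,0]},{"gripper":1,"offset":[-0.2,0,0.8],"rotation":[0,0,0]},{"gripper":1,"offset":[-0.2,0,1.2],"rotation":[0,0,0]},{"gripper":1,"offset":[-0.2,0,1.5],"rotation":[0,0,0]},{"gripper":1,"offset":[-0.2,0,1.8],"rotation":[0,0,0]},{"gripper":1,"offset":[-0.2,0,2],"rotation":[0,0,0]},{"gripper":1,"offset":[-0.2,0,2],"rotation":[0,0,0]},{"gripper":1,"offset":[-0.2,0,2],"rotation":[0,0,0]}]'; python3 rel.py .5125 .0268 .1465 -15
```

```text
t: 13.6
tool_pos: [0.513, 0.0279, 0.1464]
tool_rot: [3.114, -0.41, 0.005]
contact_force: [-7.9, 0.7, 10.2]
opening: 0.0294
grip_force: 62.0
t 13.6 pos [0.513  0.0279 0.1464] yaw -15.01 tilt [ 0.0032 -0.001 ] F [-7.9  0.7 10.2] T [ 0.1   1.45 -0.  ] open 0.0294
offset [-0.2  1.1 -0.1] rot [ 0.    -0.003 -0.   ]
```

The crank seated at TCP z 0.146, the expected height, with a 10 N push. Now I'll release it and rise.

```bash
python3 -m handwheel '[{"gripper":0,"offset":[-0.5,0,-0.5],"rotation":[0,0,0]},{"gripper":-0.5,"offset":[-0.5,0,-0.5],"rotation":[0,0,0]},{"gripper":-1,"offset":[-0.5,0,-0.5],"rotation":[0,0,0]},{"gripper":-1,"offset":[-0.5,0,-0.5],"rotation":[0,0,0]},{"gripper":-1,"offset":[-0.5,0,-20],"rotation":[0,0,0]},{"gripper":-1,"offset":[-0.5,0,-50],"rotation":[0,0,0]},{"gripper":-1,"offset":[-0.5,0,-80],"rotation":[0,0,0]},{"gripper":-1,"offset":[15,0,-100],"rotation":[0,0,0]}]'; python3 avg.py 4; python3 rel.py .5638 .0140 .173 -15
python3 - <<'E'
from h import *
import pickle
d,m,p=pickle.load(open('avg.pkl','rb'))
c=m[170:245,270:345,::-1]; cv2.imwrite('pics/crop6.png',cv2.convertScaleAbs(cv2.resize(np.clip(c,0,255).astype(np.uint8),(600,600),interpolation=cv2.INTER_CUBIC),alpha=1.3))
a=np.radians(-15)
C=np.array([.5136,.0275]);K=C+.052*np.array([np.cos(a),np.sin(a)])
for n,P in(('knobtop',[*K,.204]),('knobmid',[*K,.179]),('hubtop',[*C,.170])): print(n,((proj(d,P)-[270,170]+.5)*8).round())
E
```

```text
t: 14.6
tool_pos: [0.5276, 0.0242, 0.2481]
tool_rot: [3.115, -0.41, 0.011]
contact_force: [0.2, 0.1, 0.3]
opening: 0.0854
grip_force: 0.0
t 14.8 pos [0.5287 0.0238 0.248 ] sd [0.0013 0.0002 0.0022] F [-0.29 -0.5   0.15] T [ 0.01  0.   -0.02]
t 14.8 pos [0.527  0.0241 0.2451] yaw -15.03 tilt [ 0.0038 -0.0008] F [ 0.4  0.6 -0.5] T [ 0.04  0.02 -0.04] open 0.0853
offset [37.9  0.2 72.2] rot [-0.    -0.004 -0.001]
knobtop [447. 216.]
knobmid [445. 303.]
hubtop [276. 366.]
```

View pics/crop6.png

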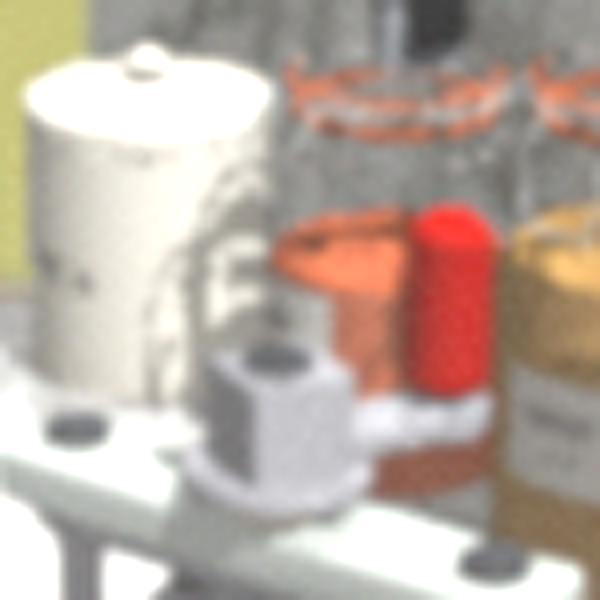

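The hub sits flat on the flange, with its top at (278,360) and the knob top at (452,225), both within about 1 mm of where they should be if it's home. Next is the knob grasp.

```bash
python3 -m handwheel '[{"gripper":-1,"offset":[20,0,0],"rotation":[0,0.004,0]},{"gripper":-1,"offset":[38,0,10],"rotation":[0,0.004,0]},{"gripper":-1,"offset":[38,0,35],"rotation":[0,0.004,0]},{"gripper":-1,"offset":[38,0,60],"rotation":[0,0.004,0]},{"gripper":-0.5,"offset":[38,0,72],"rotation":[0,0.004,0]},{"gripper":0,"offset":[38,0,72],"rotation":[0,0.004,0]},{"gripper":0.3,"offset":[38,0,72],"rotation":[0,0.004,0]},{"gripper":0.3,"offset":[38,0,72],"rotation":[0,0.004,0]}]' 45; python3 rel.py .5638 .0140 .173 -15
```

```text
t: 15.8
tool_pos: [0.5645, 0.0142, 0.1738]
tool_rot: [3.114, -0.41, 0.014]
contact_force: [0.0, -0.3, 0.6]
opening: 0.0294
grip_force: 0.0
t 15.8 pos [0.5645 0.0142 0.1738] yaw -15.02 tilt [ 0.0089 -0.002 ] F [ 0.  -0.3  0.6] T [ 0.03 -0.01 -0.06] open 0.0294
offset [-0.6  0.4  0.8] rot [-0.    -0.009 -0.   ]
```

```bash
python3 -m handwheel '[{"gripper":1,"offset":[0,0,0],"rotation":[0,0,0]},{"gripper":1,"offset":[0,0,0],"rotation":[0,0,0]},{"gripper":1,"offset":[0,0,0],"rotation":[0,0,0]},{"gripper":1,"offset":[-0.8,9,0],"rotation":[0,0,0]},{"gripper":1,"offset":[-3.1,17.8,0],"rotation":[0,0,0]},{"gripper":1,"offset":[-7,26,0],"rotation":[0,0,0]},{"gripper":1,"offset":[-12.2,33.4,0],"rotation":[0,0,0]},{"gripper":1,"offset":[-18.6,39.8,0],"rotation":[0,0,0]}]' 45
cat > w.py <<'E'
from h import *
import sys
o=ctrl.get_obs();C=np.array([.5136,.0275]);p=o['tool_pos'][:2]-C;th=np.degrees(np.arctan2(p[1],p[0]))
rad=p/np.hypot(*p);tan=np.array([rad[1],-rad[0]]) # clockwise
F=o['contact_force']
print('t',o['t'],'theta(cw from -15)',(-15-th)%360,'r',np.hypot(*p)*1000,'z',o['tool_pos'][2],'Frad',rad@F[:2],'Ftan',tan@F[:2],'Fz',F[2],'open',o['opening'])
t0=float(sys.argv[1]);st=float(sys.argv[2])
a=np.radians(t0+st*np.arange(1,9));b=np.radians(t0)
print([[round(52*(np.cos(x)-np.cos(b)),1),round(52*(np.sin(x)-np.sin(b)),1)] for x in a])
E
python3 w.py 50 22.5
```

```text
t: 16.8
tool_pos: [0.5367, -0.0193, 0.1736]
tool_rot: [-3.113, 0.411, -0.017]
contact_force: [3.9, 3.1, 5.6]
opening: 0.0228
grip_force: 44.3
t 16.8 theta(cw from -15) 48.74044715481046 r 52.16625551738459 z 0.17361470368534324 Frad -1.102400499551426 Ftan -4.865250864731456 Fz 5.55254481175422 open 0.022822204389906096
[[np.float64(-17.8), np.float64(9.8)], [np.float64(-38.0), np.float64(12.0)], [np.float64(-57.4), np.float64(6.3)], [np.float64(-73.3), np.float64(-6.4)], [np.float64(-83.0), np.float64(-24.2)], [np.float64(-85.2), np.float64(-44.4)], [np.float64(-79.5), np.float64(-63.8)], [np.float64(-66.8), np.float64(-79.7)]]
```

Winding works: drag is about 4.9 N tangential and radial force is small. Next is a half turn.

```bash
python3 -m handwheel '[{"gripper":1,"offset":[-17.8,9.8,0],"rotation":[0,0,0]},{"gripper":1,"offset":[-38,12,0],"rotation":[0,0,0]},{"gripper":1,"offset":[-57.4,6.3,0],"rotation":[0,0,0]},{"gripper":1,"offset":[-73.3,-6.4,0],"rotation":[0,0,0]},{"gripper":1,"offset":[-83,-24.2,0],"rotation":[0,0,0]},{"gripper":1,"offset":[-85.2,-44.4,0],"rotation":[0,0,0]},{"gripper":1,"offset":[-79.5,-63.8,0],"rotation":[0,0,0]},{"gripper":1,"offset":[-66.8,-79.7,0],"rotation":[0,0,0]}]' 45; python3 w.py 230 22.5
```

```text
t: 17.8
tool_pos: [0.4913, 0.075, 0.1734]
tool_rot: [3.112, -0.409, 0.009]
contact_force: [-2.6, -4.7, 9.8]
opening: 0.0226
grip_force: 45.0
t 17.8 theta(cw from -15) 229.79351790764858 r 52.453325685424666 z 0.17341759762418515 Frad -3.155978532792756 Ftan -4.331338831291015 Fz 9.82727912466376 open 0.022630778098238782
[[np.float64(17.8), np.float64(-9.8)], [np.float64(38.0), np.float64(-12.0)], [np.float64(57.4), np.float64(-6.3)], [np.float64(73.3), np.float64(6.4)], [np.float64(83.0), np.float64(24.2)], [np.float64(85.2), np.float64(44.4)], [np.float64(79.5), np.float64(63.8)], [np.float64(66.8), np.float64(79.7)]]
```

```bash
python3 -m handwheel '[{"gripper":1,"offset":[17.8,-9.8,-0.3],"rotation":[0,0,0]},{"gripper":1,"offset":[38,-12,-0.3],"rotation":[0,0,0]},{"gripper":1,"offset":[57.4,-6.3,-0.3],"rotation":[0,0,0]},{"gripper":1,"offset":[73.3,6.4,-0.3],"rotation":[0,0,0]},{"gripper":1,"offset":[83,24.2,-0.3],"rotation":[0,0,0]},{"gripper":1,"offset":[85.2,44.4,-0.3],"rotation":[0,0,0]},{"gripper":1,"offset":[79.5,63.8,-0.3],"rotation":[0,0,0]},{"gripper":1,"offset":[66.8,79.7,-0.3],"rotation":[0,0,0]}]' 45; python3 w.py 50 22.5
```

```text
t: 18.8
tool_pos: [0.5361, -0.0197, 0.1735]
tool_rot: [-3.113, 0.411, -0.015]
contact_force: [2.2, 5.8, 6.7]
opening: 0.0225
grip_force: 44.7
t 18.8 theta(cw from -15) 49.47811814549942 r 52.29461140359312 z 0.1735192455464436 Frad -4.28022755178943 Ftan -4.521156586344234 Fz 6.694498641342315 open 0.022452271210671778
[[np.float64(-17.8), np.float64(9.8)], [np.float64(-38.0), np.float64(12.0)], [np.float64(-57.4), np.float64(6.3)], [np.float64(-73.3), np.float64(-6.4)], [np.float64(-83.0), np.float64(-24.2)], [np.float64(-85.2), np.float64(-44.4)], [np.float64(-79.5), np.float64(-63.8)], [np.float64(-66.8), np.float64(-79.7)]]
```

```bash
python3 -m handwheel '[{"gripper":1,"offset":[-17.8,9.8,0],"rotation":[0,0,0]},{"gripper":1,"offset":[-38,12,0],"rotation":[0,0,0]},{"gripper":1,"offset":[-57.4,6.3,0],"rotation":[0,0,0]},{"gripper":1,"offset":[-73.3,-6.4,0],"rotation":[0,0,0]},{"gripper":1,"offset":[-83,-24.2,0],"rotation":[0,0,0]},{"gripper":1,"offset":[-85.2,-44.4,0],"rotation":[0,0,0]},{"gripper":1,"offset":[-79.5,-63.8,0],"rotation":[0,0,0]},{"gripper":1,"offset":[-66.8,-79.7,0],"rotation":[0,0,0]}]' 45; python3 w.py 230 11.25
```

```text
t: 19.8
tool_pos: [0.4907, 0.0747, 0.1734]
tool_rot: [3.112, -0.409, 0.008]
contact_force: [-2.5, -4.4, 9.2]
opening: 0.0226
grip_force: 45.2
t 19.8 theta(cw from -15) 229.1207452521911 r 52.44456501028988 z 0.17339054657914185 Frad -2.84024869319202 Ftan -4.206548418015401 Fz 9.249873948009792 open 0.022556942390834545
[[np.float64(8.4), np.float64(-5.8)], [np.float64(17.8), np.float64(-9.8)], [np.float64(27.8), np.float64(-11.9)], [np.float64(38.0), np.float64(-12.0)], [np.float64(48.0), np.float64(-10.1)], [np.float64(57.4), np.float64(-6.3)], [np.float64(66.0), np.float64(-0.7)], [np.float64(73.3), np.float64(6.4)]]
```

```bash
python3 -m handwheel '[{"gripper":1,"offset":[8.4,-5.8,0],"rotation":[0,0,0]},{"gripper":1,"offset":[17.8,-9.8,0],"rotation":[0,0,0]},{"gripper":1,"offset":[27.8,-11.9,0],"rotation":[0,0,0]},{"gripper":1,"offset":[38,-12,0],"rotation":[0,0,0]},{"gripper":1,"offset":[48,-10.1,0],"rotation":[0,0,0]},{"gripper":1,"offset":[57.4,-6.3,0],"rotation":[0,0,0]},{"gripper":1,"offset":[66,-0.7,0],"rotation":[0,0,0]},{"gripper":1,"offset":[73.3,6.4,0],"rotation":[0,0,0]}]' 45; python3 w.py 320 11.25
```

```text
t: 20.8
tool_pos: [0.5609, 0.0505, 0.1736]
tool_rot: [-3.113, 0.41, -0.011]
contact_force: [-0.5, 5.4, 6.7]
opening: 0.0224
grip_force: 44.9
t 20.8 theta(cw from -15) 319.09420254971343 r 52.569864803402474 z 0.17357597631650606 Frad 1.864114494400592 Ftan -5.0837515595041 Fz 6.698791573080379 open 0.022354121954881036
[[np.float64(5.8), np.float64(8.4)], [np.float64(9.8), np.float64(17.8)], [np.float64(11.9), np.float64(27.8)], [np.float64(12.0), np.float64(38.0)], [np.float64(10.1), np.float64(48.0)], [np.float64(6.3), np.float64(57.4)], [np.float64(0.7), np.float64(66.0)], [np.float64(-6.4), np.float64(73.3)]]
```

```bash
python3 -m handwheel '[{"gripper":1,"offset":[5.8,8.4,0],"rotation":[0,0,0]},{"gripper":1,"offset":[9.8,17.8,0],"rotation":[0,0,0]},{"gripper":1,"offset":[11.9,27.8,0],"rotation":[0,0,0]},{"gripper":1,"offset":[12,38,0],"rotation":[0,0,0]},{"gripper":1,"offset":[10.1,48,0],"rotation":[0,0,0]},{"gripper":1,"offset":[6.3,57.4,0],"rotation":[0,0,0]},{"gripper":1,"offset":[0.7,66,0],"rotation":[0,0,0]},{"gripper":1,"offset":[-6.4,73.3,0],"rotation":[0,0,0]}]' 45; python3 w.py 50 11.25
```

```text
t: 21.8
tool_pos: [0.5362, -0.0195, 0.1736]
tool_rot: [-3.114, 0.411, -0.016]
contact_force: [3.2, 3.2, 5.2]
opening: 0.0227
grip_force: 44.8
t 21.8 theta(cw from -15) 49.30239312800333 r 52.12201989868922 z 0.1736208418891214 Frad -1.4850762782629274 Ftan -4.299631350366468 Fz 5.221018497205835 open 0.022690106470778106
[[np.float64(-8.4), np.float64(5.8)], [np.float64(-17.8), np.float64(9.8)], [np.float64(-27.8), np.float64(11.9)], [np.float64(-38.0), np.float64(12.0)], [np.float64(-48.0), np.float64(10.1)], [np.float64(-57.4), np.float64(6.3)], [np.float64(-66.0), np.float64(0.7)], [np.float64(-73.3), np.float64(-6.4)]]
```

2.14 turns so far and no contact yet.

```bash
python3 -m handwheel '[{"gripper":1,"offset":[-8.4,5.8,0],"rotation":[0,0,0]},{"gripper":1,"offset":[-17.8,9.8,0],"rotation":[0,0,0]},{"gripper":1,"offset":[-27.8,11.9,0],"rotation":[0,0,0]},{"gripper":1,"offset":[-38,12,0],"rotation":[0,0,0]},{"gripper":1,"offset":[-48,10.1,0],"rotation":[0,0,0]},{"gripper":1,"offset":[-57.4,6.3,0],"rotation":[0,0,0]},{"gripper":1,"offset":[-66,0.7,0],"rotation":[0,0,0]},{"gripper":1,"offset":[-73.3,-6.4,0],"rotation":[0,0,0]}]' 45; python3 w.py 140 11.25
```

```text
t: 22.8
tool_pos: [0.4674, 0.0036, 0.1736]
tool_rot: [3.109, -0.411, 0.019]
contact_force: [4.8, -5.5, 5.7]
opening: 0.0226
grip_force: 44.7
t 22.8 theta(cw from -15) 137.68653188272785 r 52.01632741444351 z 0.17358417393074915 Frad -1.7116598150833835 Ftan -7.046022960594936 Fz 5.718662503121433 open 0.02260813818479623
[[np.float64(-5.8), np.float64(-8.4)], [np.float64(-9.8), np.float64(-17.8)], [np.float64(-11.9), np.float64(-27.8)], [np.float64(-12.0), np.float64(-38.0)], [np.float64(-10.1), np.float64(-48.0)], [np.float64(-6.3), np.float64(-57.4)], [np.float64(-0.7), np.float64(-66.0)], [np.float64(6.4), np.float64(-73.3)]]
```

Resistance has started to rise, to 7 N. At most 0.25 turn has passed since contact, so another quarter turn keeps the load at or under about 150 N.

```bash
python3 -m handwheel '[{"gripper":1,"offset":[-5.8,-8.4,0],"rotation":[0,0,0]},{"gripper":1,"offset":[-9.8,-17.8,0],"rotation":[0,0,0]},{"gripper":1,"offset":[-11.9,-27.8,0],"rotation":[0,0,0]},{"gripper":1,"offset":[-12,-38,0],"rotation":[0,0,0]},{"gripper":1,"offset":[-10.1,-48,0],"rotation":[0,0,0]},{"gripper":1,"offset":[-6.3,-57.4,0],"rotation":[0,0,0]},{"gripper":1,"offset":[-0.7,-66,0],"rotation":[0,0,0]},{"gripper":1,"offset":[6.4,-73.3,0],"rotation":[0,0,0]}]' 45; python3 w.py 230 5; python3 avg.py 4; python3 w.py 230 5
```

```text
t: 23.8
tool_pos: [0.4898, 0.074, 0.1734]
tool_rot: [3.11, -0.41, 0.003]
contact_force: [-9.9, -1.5, 13.0]
opening: 0.0225
grip_force: 45.7
t 23.8 theta(cw from -15) 227.91640679710673 r 52.267395774352316 z 0.1733613007925588 Frad 3.197350620712994 Ftan -9.470052995983238 Fz 12.958063631264562 open 0.02251490485008923
[[np.float64(3.6), np.float64(-2.8)], [np.float64(7.4), np.float64(-5.2)], [np.float64(11.4), np.float64(-7.3)], [np.float64(15.6), np.float64(-9.0)], [np.float64(20.0), np.float64(-10.4)], [np.float64(24.4), np.float64(-11.4)], [np.float64(28.9), np.float64(-12.0)], [np.float64(33.4), np.float64(-12.2)]]
t 24.0 pos [0.4906 0.0744 0.1734] sd [0.0001 0.     0.    ] F [-6.58  0.8  12.22] T [-0.21  1.12 -0.02]
t 24.0 theta(cw from -15) 228.77249570852467 r 52.23482824977757 z 0.17342960691227252 Frad 3.9381088094366925 Ftan -4.785241280826205 Fz 11.867959664961196 open 0.02219778355441366
[[np.float64(3.6), np.float64(-2.8)], [np.float64(7.4), np.float64(-5.2)], [np.float64(11.4), np.float64(-7.3)], [np.float64(15.6), np.float64(-9.0)], [np.float64(20.0), np.float64(-10.4)], [np.float64(24.4), np.float64(-11.4)], [np.float64(28.9), np.float64(-12.0)], [np.float64(33.4), np.float64(-12.2)]]
```

Resistance while winding is 9.5 N, about 5 N above drag. That puts roughly 100–150 N on the plate, firm and well under the limit. Now I'll release and rise straight up.

```bash
python3 -m handwheel '[{"gripper":0.3,"offset":[0,0,-1],"rotation":[0,0,0]},{"gripper":-0.3,"offset":[0,0,-1],"rotation":[0,0,0]},{"gripper":-0.8,"offset":[0,0,-1],"rotation":[0,0,0]},{"gripper":-0.8,"offset":[0,0,-1],"rotation":[0,0,0]},{"gripper":-0.8,"offset":[0,0,-30],"rotation":[0,0,0]},{"gripper":-0.8,"offset":[0,0,-70],"rotation":[0,0,0]},{"gripper":-0.8,"offset":[0,0,-110],"rotation":[0,0,0]},{"gripper":-0.8,"offset":[0,0,-130],"rotation":[0,0,0]}]' 45; python3 avg.py 5
python3 - <<'E'
from h import *
import pickle
d,m,p=pickle.load(open('avg.pkl','rb'))
c=m[170:270,260:360,::-1]; cv2.imwrite('pics/crop7.png',cv2.convertScaleAbs(cv2.resize(np.clip(c,0,255).astype(np.uint8),(600,600),interpolation=cv2.INTER_CUBIC),alpha=1.3))
E
```

```text
t: 25.0
tool_pos: [0.4915, 0.0751, 0.3047]
tool_rot: [3.114, -0.411, 0.016]
contact_force: [0.8, -0.2, -0.9]
opening: 0.077
grip_force: 0.0
t 25.25 pos [0.4911 0.0751 0.3029] sd [0.0008 0.     0.0025] F [-0.16 -0.12  0.36] T [0.01 0.03 0.01]
```

View pics/crop7.png

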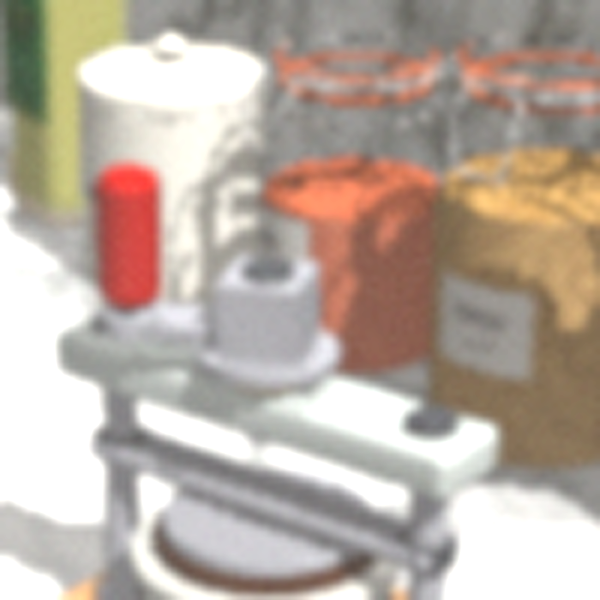

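The hub at (268,310) sits flush on the flange and the knob stands upright at (130,240). The plate at (260,545) is down on the brown follower and the gripper is clear, so I'll hand the job in.

```bash
python3 -c "
from station import ctrl
print(ctrl.finish_job())"
```

```text
the job is handed in; nothing more can be done
None
```

I seated the crank fully home and wound it about 2.6 turns clockwise until the plate bore on the follower at roughly 100–150 N (estimated from knob resistance), then left the crank on the shaft and handed the job in at about 25 s; no verdict came back.

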